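# Show a sanded ball to the raking light

## Task

Check the sanding of the dark walnut ball in the raking light: pick its dish up by the handle and hold it so that the ball is about 20 cm in front of the middle of the lamp's glass, with the handle square (crosswise) to the beam, still for a second; then, there in the light, turn the dish a quarter turn so that its handle points straight away from the lamp, and finish still holding it there, still and with nothing else bearing it. Keep the dish level and the ball resting in the middle of it, inside the dark ring, the whole time, never touch the ball, and leave everything else where it is.

Things in the scene. Friction and masses are not known exactly. Their poses are not given: they have to be found in the camera images.
- dish: turned round dish of reddish-brown wood, 144 mm across, with one straight wooden handle, about 0.18 kg; it stands loose on the bench on a foot 90 mm across. Origin: centre of its underside; z up; the handle points along its -x
- dish_grip (a point): the place to take it: middle of the handle's section, 125 mm from the dish's axis and 25 mm above its underside; axes as the dish's. The handle is a level bar 20 mm wide and 22 mm high, from 67 to 185 mm from the dish's axis, with a dark end cap, 14 mm clear of the bench
- dish_centre (a point): lowest point of the dish's hollow, on its axis, 12 mm above its underside; axes as the dish's. The hollow rises at 6 degrees to a dark ring of 26 mm radius, then at 13 degrees to the edge, 24 mm above the underside, with no raised rim
- ball: dark walnut ball, 45 mm across, 32 g, lying loose in the middle of the dish (its origin lies on its surface and turns with it: use ball_center)
- ball_center (a point): centre of the walnut ball; 23 mm above dish_centre when it rests in the middle
- lamp: yellow LED work light, fixed, at the right of the bench: head 200 mm wide and 150 mm high on a dark tube stand 240 mm wide and 220 mm deep, 260 mm high in all with its carrying handle. Origin: on the bench below the head; the beam goes out level along its -x
- lamp_glass (a point): middle of the lamp's front glass, 150 mm above the bench; its axes are the lamp's, so the beam runs along its -x
- oil_tin: round tin with a green label, 86 mm across, 120 mm high, loose; origin under its centre
- glue: yellow glue bottle, 60 mm across, 190 mm high, loose; origin under its centre
- tape: roll of yellow masking tape lying flat, 100 mm across, 24 mm high, loose; origin under its centre
- block: cork sanding block 115 x 68 x 37 mm, loose; origin under its centre, long side along its x
- brush: flat brush lying on the bench, about 200 mm long along its x, loose
- stand: wooden ring 52 mm across and 14 mm high, loose, carrying a pale wooden ball of 45 mm that is not part of the job; origin under its centre

How it is judged (in metres and radians):
On the way, in this order (a step that is already met when the one before it is completed fails the run):
1. the dish is held level and still with the ball in the lamp's light and the handle square to the beam (within 11 degrees) (x of ball_center in the frame of lamp_glass between -0.26 and -0.14 m and y of ball_center in the frame of lamp_glass between -0.05 and 0.05 m and z of ball_center in the frame of lamp_glass between -0.05 and 0.05 m and angle between the x axis of dish and the x axis of lamp, either way round above 1.3708 rad and angle between dish's own z axis and vertical below 0.09 rad and contact force between dish and the fingers above 2 N and horizontal distance between ball_center and dish_centre below 0.012 m and distance between ball_center and dish_centre below 0.03 m and linear speed of dish below 0.03 m/s and angular speed of dish below 0.15 rad/s), for 0.4 s.
2. halfway through the quarter turn the ball is still in the lamp's light (x of ball_center in the frame of lamp_glass between -0.3 and -0.1 m and y of ball_center in the frame of lamp_glass between -0.08 and 0.08 m and z of ball_center in the frame of lamp_glass between -0.08 and 0.08 m and angle between the x axis of dish and the x axis of lamp, either way round between 0.5 and 1.05 rad and contact force between dish and the fingers above 2 N and horizontal distance between ball_center and dish_centre below 0.012 m and distance between ball_center and dish_centre below 0.03 m).
At the end, for the whole second after the job is handed in: ball 140 to 260 mm in front of the glass, within 50 mm of its middle sideways and in height; handle pointing away from the lamp within 10 degrees; dish within 5 degrees of level, still, held by the fingers and borne by nothing else; ball within 12 mm of the dish's centre (x of ball_center in the frame of lamp_glass between -0.26 and -0.14 m and y of ball_center in the frame of lamp_glass between -0.05 and 0.05 m and z of ball_center in the frame of lamp_glass between -0.05 and 0.05 m and angle between the x axis of dish and the x axis of lamp, either way round below 0.18 rad and x of dish_grip in the frame of lamp_glass below -0.21 m and angle between dish's own z axis and vertical below 0.09 rad and contact force between dish and the fingers above 2 N and horizontal distance between ball_center and dish_centre below 0.012 m and distance between ball_center and dish_centre below 0.03 m and linear speed of dish below 0.03 m/s and angular speed of dish below 0.15 rad/s and contact force between dish and lamp below 0.3 N and contact force between dish and oil_tin below 0.3 N and contact force between dish and glue below 0.3 N); the arm keeps its last pose, push and grip.
It fails at once if the ball rolls out of the dark ring (more than 26 mm from the dish's centre) (horizontal distance between ball_center and dish_centre above 0.026 m).
It fails at once if the robot touches the ball (contact force between ball and the fingers above 0.1 N or contact force between ball and the arm above 0.1 N).
It fails at once if the dish is tipped by more than 10 degrees (angle between dish's own z axis and vertical above 0.18 rad).
It fails at once if something else on the bench is pushed about (moved by more than 15 mm) (distance of any of oil_tin, glue, tape, block, brush, stand from where it was at the start of the episode above 0.015 m).
It also fails if it takes over 72 s, if anything falls off the work surface, if the arm or the gripper's body presses on something with over 40 N, if the wrist force passes 120 N, or if a joint passes its speed limit or range.

## Robot

A 6-joint arm with a two-finger parallel gripper is mounted at the origin on the work surface. World frame = base frame: x ahead of the robot, y to its left, z up, the work surface at z = 0. Lengths are in mm, angles in rad, forces in N, time in s.
With the tool pointing down it reaches from about 275 to 1000 mm from the base axis. Payload 8.4 kg.
Tool frame: the origin (TCP) lies between the finger pads; the fingertips stand 22 mm ahead of it and the grasp point (between the pads) lies 3 mm ahead of it (r.nose_length is the z of the fingertips in the tool frame, in mm); z points along the fingers, y is the line along which they close (so a half turn about z gives the same grasp; the last joint's range is limited). The gripper opens to 85 mm and grips with 20 to 120 N. Pads are 22 mm wide; open, the fingers measure 114 mm over their backs; the gripper's body (76 mm by 85 mm) begins 54 mm behind the grasp point. The pads swing forward as they close: fully open they stand 13 mm farther back than shut.
Start: joints at [1.111, 0.353, 1.633, -0, 1.155, -0.002], TCP at [276.234, 560.645, 253.281] pointing down, gripper open.
Joint ranges: [-2.63, 2.63], [-0.92, 2.1], [0.06, 2.66], [-1.3, 4.44], [0, 2.69], [-3.02, 3.02]. Speed limits (rad/s): [2.22, 2.22, 2.79, 3.14, 3.14, 3.14].

## Interface

Orientations are given as [roll, pitch, yaw] about the fixed x, y, z axes, in that order (R = Rz(yaw) Ry(pitch) Rx(roll)).
In Python, from rig import r, vision gives the robot as it stands (r), with the cameras (vision).
- The arm moves only by the shell command python3 steer.py FILE [FORCE], which reads ROWS from the file FILE. ROWS is a JSON object whose key "deltas" holds a list of rows, 1 to 5 of them, each of 7 numbers: a rotation vector rx, ry, rz in a scale on which 1.0 is pi rad, then dx, dy, dz in parts of the range, where 1.0 means 40 cm, then the opening from 0.0 (shut) to 1.0 (fully open); each row shifts and turns the commanded pose from where the row before left it, along the tool's axes as they then stand; what a row does not reach is not made up. A row lasts 1/12 s, in which the tool goes at most 41.7 mm and 0.125 rad, less where a joint would pass 70% of its speed; a pose out of reach is approached as far as the arm can. The fingers move at their own pace and stop on an object; FORCE is the grip in N (left out, the last holds). Time passes only in rows, so rows that do not move let the fingers close. It prints the time, the measured TCP pose, the force, the opening and the grip force at its end. No shift or turn number may pass 1 either way. Input that does not fit is refused with a message, and nothing moves.
- r.sense(): the state, without advancing time (a new reading comes with each control period).
- vision.grab_frame(name): name is "scene" or "top"; returns the picture (400x640x3 uint8, red, green, blue); there is no depth.
- vision.camera_params(name): a dict with "fx", "fy", "cx", "cy" (pixels), "dist_coeffs" ([k1, k2, p1, p2, k3] as OpenCV has them; the pictures are not rectified), "rvec" (rotation vector, rad) and "tvec" (3), from world to camera coordinates, as OpenCV has them. Camera axes: x right, y down, z forward; pixel columns grow to the right and rows downward; lengths in mm; the calibration is good to about 2 mm. A picture is of the moment at which its call begins. camera_params takes no time and is no camera call.
- r.sign_off(): hands the job in; it is judged then, once.
The state is a dict: "clock": time; "qpos": joint angles; "qvel": joint speeds; "joint_efforts": joint torques, N m; "eef_pos": TCP position; "tcp_rot": TCP orientation; "contact_force": force on the tool from outside, world axes, zero at the start; "wrist_torque": the same for the moment, N m; "opening": opening from 0.0 (shut) to 1.0 (fully open); "grasp_force": force on a finger pad.
Only numpy, scipy, OpenCV 4.12 (cv2) and the standard library are available. Lean on these libraries where they do the work, as an engineer would, in place of code of your own. Each camera call takes 0.05 s, during which the arm holds its last target. There are 200 camera calls.

## Working session

There is one attempt and no reset: what is moved stays moved. The work goes in short steps, Python scripts to look and compute and a shell command to move; the robot and the scene stay as the last step left them, time stands still between calls to the robot, and variables do not carry over. Pictures are saved under pics/ and viewed, at most 10 in all, crops included, and the job is handed in when it is done.

```bash
ls; mkdir -p pics
python3 - <<'E'
from rig import r, vision
import cv2
for n in("scene","top"):
    cv2.imwrite(f"pics/{n}0.png",vision.grab_frame(n)[:,:,::-1]); print(n,vision.camera_params(n))
print(r.sense(), r.nose_length)
E
```

```text
pics
rig.py
steer.py
scene {'fx': 429.9073430997407, 'fy': 429.9073430997407, 'cx': 311.59232988965846, 'cy': 208.0424174815577, 'dist_coeffs': array([0.03453721, 0.        , 0.        , 0.        , 0.        ]), 'rvec': array([ 0.64192685,  2.55415502, -1.24920754]), 'tvec': array([ 531.0002337 ,  -66.73688315, 1634.92178721])}
top {'fx': 455.41204145801214, 'fy': 455.41204145801214, 'cx': 318.7039308006256, 'cy': 189.4393374870059, 'dist_coeffs': array([-0.13364146,  0.        ,  0.        ,  0.        ,  0.        ]), 'rvec': array([ 2.14427378, -2.13132661,  0.16980252]), 'tvec': array([ -51.67303029,  620.72843109, 1426.7376063 ])}
{'clock': 0.1, 'qpos': array([ 1.11060244e+00,  3.53560387e-01,  1.63407028e+00, -3.28144557e-06,
        1.15516841e+00, -2.40208269e-03]), 'qvel': array([-0.00194787,  0.00013478, -0.0012179 , -0.00029605,  0.00011476,
        0.00076253]), 'joint_efforts': array([-5.42073633e-05, -6.06361270e+01, -3.42818606e+01,  6.13006137e-05,
        4.08970169e-03,  2.02292216e-05]), 'eef_pos': array([276.05674988, 560.28907689, 252.6437804 ]), 'tcp_rot': array([-3.14038623e+00,  1.02536224e-07,  2.68380218e+00]), 'contact_force': array([-0.18132786,  0.59858989, -0.34598021]), 'wrist_torque': array([-0.01220966, -0.00250251,  0.02183145]), 'grasp_force': 0.0, 'opening': 1.0001028363646138} 22.0
```

View pics/scene0.png

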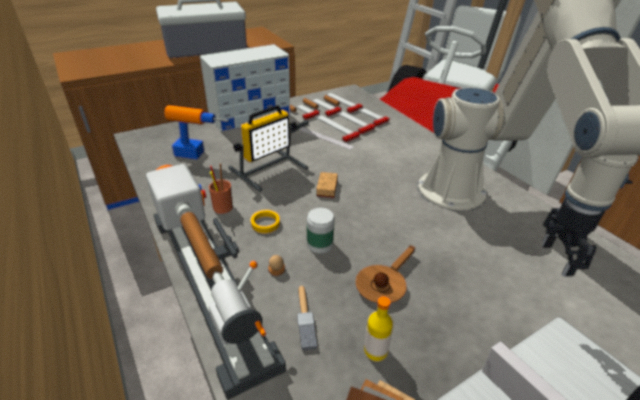

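View pics/top0.png

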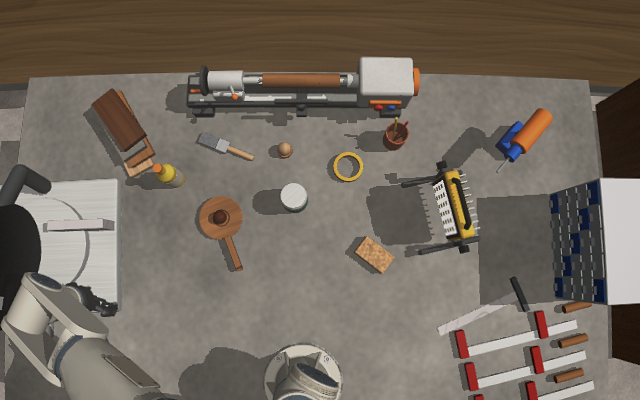

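Scene view: dish at (381,283), handle tip (410,250), ball (381,281), lamp glass (268,138). Top view: dish (220,217), handle end (237,268), lamp front (440,208). I'll zoom in for precise pixels.

```bash
cat > h.py <<'E'
import numpy as np, cv2
from rig import r, vision
def cam(n):
    p=vision.camera_params(n); K=np.array([[p['fx'],0,p['cx']],[0,p['fy'],p['cy']],[0,0,1]])
    R=cv2.Rodrigues(p['rvec'])[0]; return K,p['dist_coeffs'],R,np.array(p['tvec'],float)
def ray(n,uv):
    K,d,R,t=cam(n); x=cv2.undistortPoints(np.array([[uv]],float),K,d)[0,0]
    v=R.T@[*x,1]; return -R.T@t, v/np.linalg.norm(v)
def plane(n,uv,z):
    o,v=ray(n,uv); return o+v*(z-o[2])/v[2]
def tri(a,b):
    o1,v1=ray('top',a); o2,v2=ray('scene',b)
    s=np.linalg.lstsq(np.c_[v1,-v2],o2-o1,rcond=None)[0]
    p,q=o1+s[0]*v1,o2+s[1]*v2; return (p+q)/2, np.linalg.norm(p-q)
def proj(n,P):
    p=vision.camera_params(n);K,d,_,_=cam(n); return cv2.projectPoints(np.array(P,float).reshape(-1,3),p['rvec'],p['tvec'],K,d)[0][:,0]
E
python3 - <<'E'
import cv2,numpy as np
t=cv2.imread('pics/top0.png');s=cv2.imread('pics/scene0.png')
def crop(i,x,y,w,h,k): return cv2.resize(i[y:y+h,x:x+w],None,fx=k,fy=k,interpolation=cv2.INTER_CUBIC)
a=np.hstack([crop(t,190,190,80,100,5),crop(s,350,235,80,100,5)])[:500]
b=np.hstack([crop(t,395,150,90,110,4.4),crop(s,225,95,90,110,4.4)])
cv2.imwrite('pics/a.png',a);cv2.imwrite('pics/b.png',b)
E
```

```text
(no output)
```

View pics/a.png

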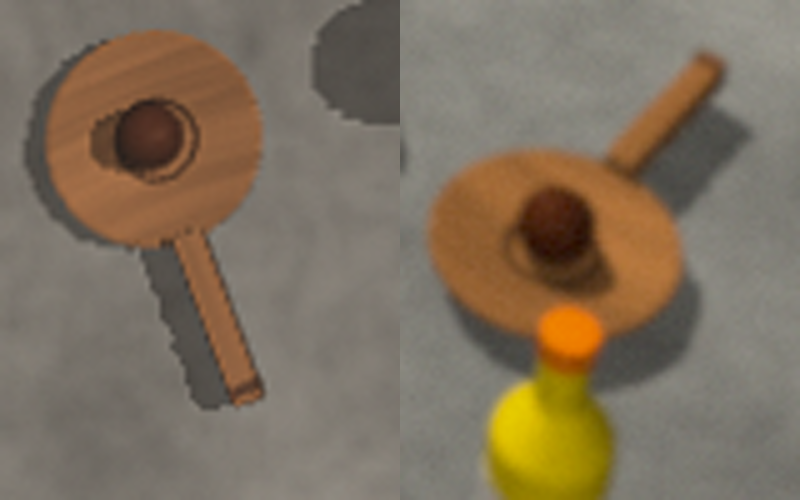

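View pics/b.png

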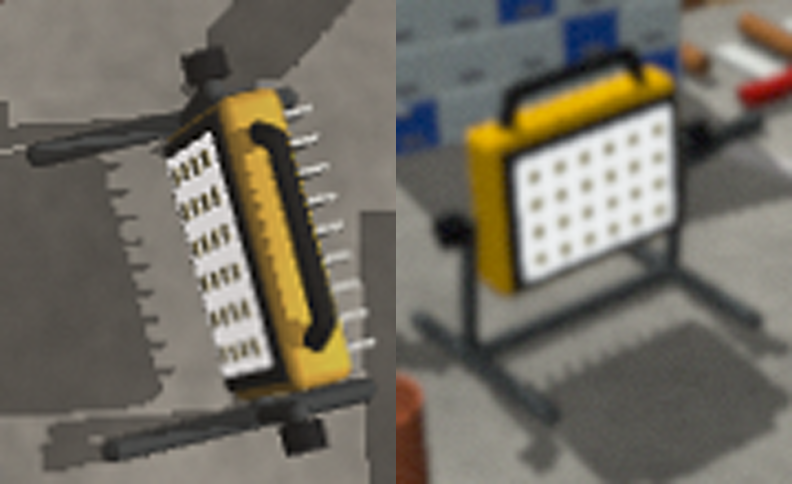

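Crop a (5x): top view ball (149,134), disc centre (155,139), handle cap (246,388); scene ball (158,225), handle end (312,58). Crop b (4.4x): glass corners, upper top (212,132)/(270,372), lower (165,155)/(228,378); scene (118,158),(276,102),(126,285),(280,225).

Run:
```python
from h import *
np.set_printoptions(precision=1,suppress=True)
t5=lambda X,Y:(190+(X+.5)/5-.5,190+(Y+.5)/5-.5); s5=lambda X,Y:(350+(X+.5)/5-.5,235+(Y+.5)/5-.5)
t4=lambda X,Y:(395+(X+.5)/4.4-.5,150+(Y+.5)/4.4-.5); s4=lambda X,Y:(225+(X+.5)/4.4-.5,95+(Y+.5)/4.4-.5)
B=tri(t5(149,134),s5(158,225));print('ball',*B)
for a,b in [((246,388),(314,58)),((190,236),(223,165))]: print('handle',*tri(t5(*a),s5(*b)),plane('top',t5(*a),36))
C=plane('top',t5(155,139),24);print('disc centre z24',C)
for k,o,im in(('top',(190,190),'top0'),('scene',(350,235),'scene0')):
    I=cv2.imread(f'pics/{im}.png');h=cv2.cvtColor(I,cv2.COLOR_BGR2HSV)
    m=((h[...,0]<16)&(h[...,1]>95)&(h[...,2]>50)).astype(np.uint8)
    W=np.zeros_like(m);W[o[1]:o[1]+(100 if k=='top' else 60),o[0]:o[0]+80]=1;m*=W
    c=max(cv2.findContours(m,0,2)[0],key=cv2.contourArea)[:,0]
    P=np.array([plane(k,p,24)[:2] for p in c.astype(float)])
    # circle fit on points not on handle
    q=P[np.linalg.norm(P-C[:2],axis=1)<80]
    if k=='scene': q=P[(np.linalg.norm(P-C[:2],axis=1)<82)]
    A=np.c_[q*2,np.ones(len(q))];x=np.linalg.lstsq(A,(q**2).sum(1),rcond=None)[0]
    print(k,'circle',x[:2],'rad',np.sqrt(x[2]+x[0]**2+x[1]**2),len(q))
    H=np.array([plane(k,p,36)[:2] for p in c.astype(float)]); H=H[(np.linalg.norm(H-x[:2],axis=1)>85)&(np.linalg.norm(H-x[:2],axis=1)<165)]
    if len(H)>4: print('handle pts mean',H.mean(0),cv2.fitLine(H.astype(np.float32),2,0,.01,.01).ravel())
G=[tri(t4(*a),s4(*b)) for a,b in [((212,132),(118,158)),((270,372),(276,102)),((165,155),(126,285)),((228,378),(280,225))]]
for g in G: print('glass',*g)
P=np.array([g[0] for g in G]);print('mid',P.mean(0),'along',(P[0]+P[2]-P[1]-P[3])/2)
w=(P[0]+P[2]-P[1]-P[3])[:2];print('beam dir deg',np.degrees(np.arctan2(w[0],-w[1])))
print(proj('top',[[400,0,0],[400,100,0]]))
for n,uv,z in (('tin',(294,197),120),('glue',(163,170),190),('block',(375,254),37),('tape',(348,166),24),('stand',(285,149),40)): print(n,plane('top',uv,z))
```

```text
ball [531.3 275.2  39.8] 1.20857360011218
handle [367.3 207.5  41.7] 4.328601882653065 [368.8 207.1  36. ]
handle [465.1 248.2  31.9] 2.979493946629048 [466.  246.4  36. ]
disc centre z24 [530.1 274.2  24. ]
top circle [529.6 275.6] rad 71.39607248884403 60
handle pts mean [414.  226.5] [  0.9   0.4 414.  226.5]
scene circle [529.3 273.6] rad 71.6724709978065 37
handle pts mean [411.7 235.2] [  0.8   0.5 411.7 235.2]
glass [ 627.8 -411.3  211.9] 3.5606442448207463
glass [ 468.4 -444.4  212.2] 3.1536501624290714
glass [ 631.8 -408.5   94.2] 2.3353809030441446
glass [ 469.1 -448.6   90.7] 3.1850268759352947
mid [ 549.3 -428.2  152.2] along [161.1  36.6   1.6]
beam dir deg 102.79808433604364
[[303.7 258.2]
 [273.3 258. ]]
tin [585.7  27.9 120. ]
glue [654.7 419.3 190. ]
block [ 414.1 -230.    37. ]
tape [ 704.8 -144.9   24. ]
stand [757.8  64.7  40. ]
```

Careful with the scale: shifts go in shares of 40 cm and turns go in shares of pi rad. That gives: -0.1065 rad is -0.0339.

```bash
echo '{"deltas": [[0, 0, -0.0339, 0, 0, 0, 1], [0, 0, -0.0339, 0, 0, 0, 1], [0, 0, -0.0339, 0, 0, 0, 1], [0, 0, -0.0339, 0, 0, 0, 1], [0, 0, -0.0339, 0, 0, 0, 1]]}' > rows.txt && python3 steer.py rows.txt; echo '{"deltas": [[0, 0, -0.0339, 0, 0, 0, 1], [0, 0, -0.0339, 0, 0, 0, 1], [0, 0, -0.0339, 0, 0, 0, 1], [0, 0, 0, 0, -0.05, 0.0125, 1], [0, 0, 0, 0, -0.085, 0.025, 1]]}' > rows.txt && python3 steer.py rows.txt ; echo '{"deltas": [[0, 0, 0, 0, -0.085, 0.025, 1], [0, 0, 0, 0, -0.085, 0.025, 1], [0, 0, 0, 0, -0.085, 0.025, 1], [0, 0, 0, 0, -0.085, 0.025, 1], [0, 0, 0, 0, -0.085, 0.025, 1]]}' > rows.txt && python3 steer.py rows.txt; echo '{"deltas": [[0, 0, 0, 0, -0.085, 0.025, 1], [0, 0, 0, 0, -0.085, 0.025, 1], [0, 0, 0, 0, -0.085, 0.025, 1], [0, 0, 0, 0, -0.085, 0.025, 0.6], [0, 0, 0, 0, 0, 0, 0.6]]}' > rows.txt && python3 steer.py rows.txt
cat >> h.py <<'E'
from scipy.spatial.transform import Rotation as Ro
def off(p): # world target -> offset in tool axes
    s=r.sense(); return Ro.from_euler('xyz',s['tcp_rot']).as_matrix().T@(np.array(p)-s['eef_pos'])
E
python3 -c "
from h import *
print(off([414,226.6,30]),r.sense()['qpos'],r.sense()['tcp_rot'])
cv2.imwrite('pics/c.png',np.hstack([cv2.resize(vision.grab_frame('top')[170:300,170:290,::-1],None,fx=3.3,fy=3.3),cv2.resize(vision.grab_frame('scene')[190:320,330:450,::-1],None,fx=3.3,fy=3.3)]))"
```

```text
clock: 0.52
eef_pos: [276.1, 560.4, 252.8]
tcp_rot: [-3.141, -0.0, -3.062]
contact_force: [0.5, 0.2, -1.0]
opening: 1.001
grasp_force: 0.0
clock: 0.93
eef_pos: [296.7, 512.8, 238.8]
tcp_rot: [3.139, 0.002, -2.744]
contact_force: [0.5, -0.2, -0.6]
opening: 1.005
grasp_force: 0.0
clock: 1.35
eef_pos: [362.4, 352.2, 187.7]
tcp_rot: [-3.141, -0.0, -2.747]
contact_force: [0.9, 0.5, -0.2]
opening: 0.996
grasp_force: 0.0
clock: 1.77
eef_pos: [414.6, 223.4, 146.5]
tcp_rot: [-3.14, -0.004, -2.75]
contact_force: [-1.4, -0.1, -0.7]
opening: 0.749
grasp_force: 0.0
[ -1.09423984   3.33785748 116.44713783] [ 4.92010964e-01  2.59669955e-01  2.04928611e+00 -1.73445766e-03
  8.36348740e-01 -1.46912326e+00] [-3.13993943 -0.0035635  -2.75009292]
```

View pics/c.png

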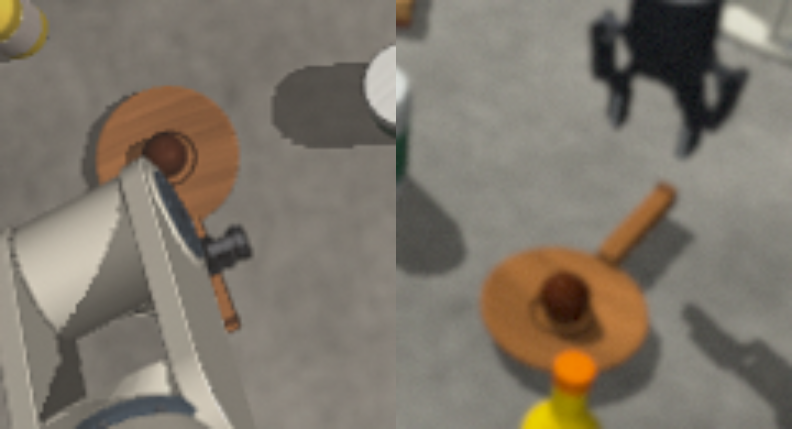

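The dish is undisturbed and the fingers straddle the handle line in the scene view (fingers at about (655,130) above the handle at (640,220)). Descending.

Scaled: 30 mm is 0.075, 25 mm is 0.0625.

```bash
echo '{"deltas": [[0, 0, 0, -0.0025, 0.0075, 0.0625, 0.6], [0, 0, 0, 0, 0, 0.075, 0.6], [0, 0, 0, 0, 0, 0.075, 0.6], [0, 0, 0, 0, 0, 0.05, 0.6], [0, 0, 0, 0, 0, 0.02, 0.6]]}' > rows.txt && python3 steer.py rows.txt; echo '{"deltas": [[0, 0, 0, 0, 0, 0.0075, 0.5], [0, 0, 0, 0, 0, 0, 0.45], [0, 0, 0, 0, 0, 0, 0.4]]}' > rows.txt && python3 steer.py rows.txt; python3 -c "
from h import *
print(off([414,226.6,30]),r.sense()['tcp_rot'])
cv2.imwrite('pics/d.png',np.hstack([cv2.resize(vision.grab_frame('top')[170:300,170:290,::-1],None,fx=3.3,fy=3.3),cv2.resize(vision.grab_frame('scene')[210:310,340:440,::-1],None,fx=4.29,fy=4.29)]))"
```

```text
clock: 2.28
eef_pos: [412.7, 232.0, 33.1]
tcp_rot: [-3.141, -0.003, -2.746]
contact_force: [-0.2, 0.5, 0.2]
opening: 0.595
grasp_force: 0.0
clock: 2.53
eef_pos: [414.9, 232.2, 33.3]
tcp_rot: [3.141, 0.002, -2.747]
contact_force: [0.6, 0.7, -0.6]
opening: 0.401
grasp_force: 0.0
[ 2.97039421 -4.85796222  3.25173857] [ 3.14138103e+00  1.51490054e-03 -2.74685069e+00]
```

View pics/d.png

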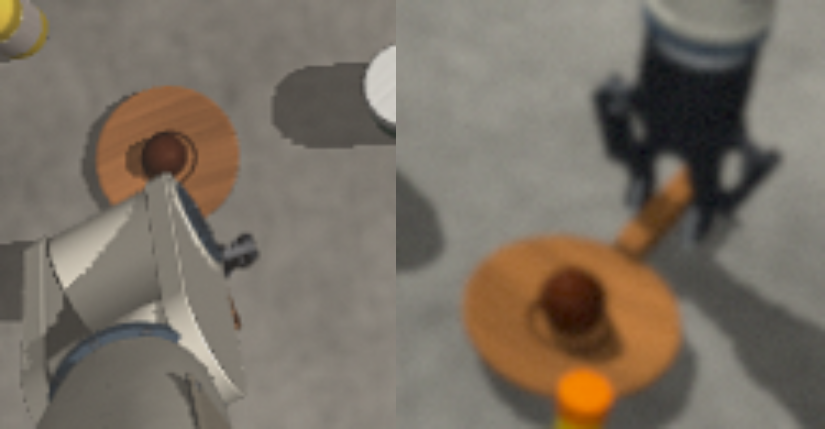

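Fingers straddle the handle (scene crop ~(665,200)), dish untouched, and TCP is ~5 mm off-centre; correcting.

Scaled: -2.5 mm is -0.0063, 2 mm is 0.005.

```bash
echo '{"deltas": [[0, 0, 0, 0.0038, -0.0063, 0.005, 0.4], [0, 0, 0, 0.0025, -0.0063, 0.0038, 0.4], [0, 0, 0, 0, 0, 0, 0.4], [0, 0, 0, 0, 0, 0, 0.4]]}' > rows.txt && python3 steer.py rows.txt; python3 -c "
from h import *
print(off([414,226.6,30]))"; echo '{"deltas": [[0, 0, 0, 0, 0, 0, 0.38]]}' > rows.txt && python3 steer.py rows.txt; python3 -c "
from h import *
print(off([414,226.6,30]))"
```

```text
clock: 2.97
eef_pos: [413.9, 225.5, 28.9]
tcp_rot: [-3.142, 0.0, -2.748]
contact_force: [0.5, -0.0, 0.5]
opening: 0.395
grasp_force: 0.0
[-0.52341307  0.94074093 -1.08486422]
clock: 3.05
eef_pos: [414.0, 225.7, 28.9]
tcp_rot: [3.142, 0.0, -2.748]
contact_force: [0.1, -0.3, -0.4]
opening: 0.381
grasp_force: 0.0
[-0.36107578  0.80081786 -1.10809905]
```

Close gently in steps, then squeeze.

Scaled: 0.8 mm is 0.002, -0.5 mm is -0.0013.

```bash
echo '{"deltas": [[0, 0, 0, 0, 0.002, -0.0013, 0.34], [0, 0, 0, 0, 0, 0, 0.31], [0, 0, 0, 0, 0, 0, 0.29], [0, 0, 0, 0, 0, 0, 0.27], [0, 0, 0, 0, 0, 0, 0.26]]}' > rows.txt && python3 steer.py rows.txt 20; echo '{"deltas": [[0, 0, 0, 0, 0, 0, 0.25], [0, 0, 0, 0, 0, 0, 0.24], [0, 0, 0, 0, 0, 0, 0.23], [0, 0, 0, 0, 0, 0, 0.22], [0, 0, 0, 0, 0, 0, 0.2]]}' > rows.txt && python3 steer.py rows.txt 20;echo '{"deltas": [[0, 0, 0, 0, 0, 0, 0.1], [0, 0, 0, 0, 0, 0, 0], [0, 0, 0, 0, 0, 0, 0]]}' > rows.txt && python3 steer.py rows.txt 60;echo '{"deltas": [[0, 0, 0, 0, 0, 0, 0], [0, 0, 0, 0, 0, 0, 0]]}' > rows.txt && python3 steer.py rows.txt 110
```

```text
clock: 3.47
eef_pos: [413.6, 226.6, 29.3]
tcp_rot: [3.142, -0.0, -2.747]
contact_force: [-0.2, -0.3, 0.2]
opening: 0.26
grasp_force: 0.1
clock: 3.88
eef_pos: [413.6, 226.6, 29.3]
tcp_rot: [3.142, 0.0, -2.747]
contact_force: [-0.6, 0.5, 0.5]
opening: 0.228
grasp_force: 21.1
clock: 4.13
eef_pos: [413.5, 226.6, 29.3]
tcp_rot: [3.142, -0.0, -2.747]
contact_force: [-1.5, -0.3, 2.6]
opening: 0.227
grasp_force: 61.6
clock: 4.3
eef_pos: [413.5, 226.6, 29.3]
tcp_rot: [3.142, 0.0, -2.747]
contact_force: [-1.3, -0.7, 2.9]
opening: 0.214
grasp_force: 107.3
```

Grasp firm. Lift slowly a bit and check.

Scaled: -8 mm is -0.02, -6 mm is -0.015.

```bash
echo '{"deltas": [[0, 0, 0, 0, 0, -0.0025, 0], [0, 0, 0, 0, 0, -0.005, 0], [0, 0, 0, 0, 0, -0.01, 0], [0, 0, 0, 0, 0, -0.015, 0], [0, 0, 0, 0, 0, -0.02, 0]]}' > rows.txt && python3 steer.py rows.txt;echo '{"deltas": [[0, 0, 0, 0, 0, -0.02, 0], [0, 0, 0, 0, 0, -0.015, 0], [0, 0, 0, 0, 0, -0.0075, 0], [0, 0, 0, 0, 0, -0.0025, 0], [0, 0, 0, 0, 0, 0, 0]]}' > rows.txt && python3 steer.py rows.txt;python3 -c "
from h import *
cv2.imwrite('pics/e.png',np.hstack([cv2.resize(vision.grab_frame('top')[170:300,170:290,::-1],None,fx=3.3,fy=3.3),cv2.resize(vision.grab_frame('scene')[200:310,340:440,::-1],None,fx=3.9,fy=3.9)]))"
```

```text
clock: 4.72
eef_pos: [413.2, 226.3, 50.5]
tcp_rot: [-3.141, -0.001, -2.747]
contact_force: [-0.1, -0.1, -1.6]
opening: 0.214
grasp_force: 107.6
clock: 5.13
eef_pos: [413.8, 226.7, 68.7]
tcp_rot: [3.141, 0.001, -2.747]
contact_force: [-0.4, 0.5, -1.9]
opening: 0.214
grasp_force: 107.6
```

View pics/e.png

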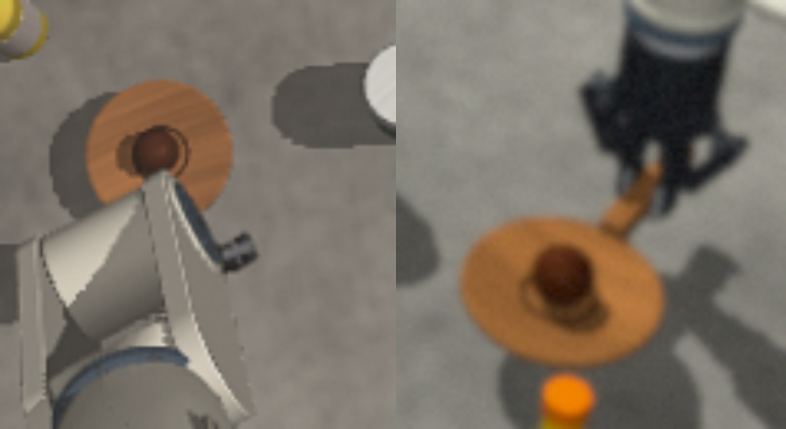

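Dish lifted level, ball centred in ring (scene crop (563,275)). Continue lifting, then traverse.

Scaled: -10 mm is -0.025, -8 mm is -0.02.

```bash
echo '{"deltas": [[0, 0, 0, 0, 0, -0.005, 0], [0, 0, 0, 0, 0, -0.01, 0], [0, 0, 0, 0, 0, -0.015, 0], [0, 0, 0, 0, 0, -0.02, 0], [0, 0, 0, 0, 0, -0.025, 0]]}' > rows.txt && python3 steer.py rows.txt;echo '{"deltas": [[0, 0, 0, 0, 0, -0.025, 0], [0, 0, 0, 0, 0, -0.025, 0], [0, 0, 0, 0, 0, -0.025, 0], [0, 0, 0, 0, 0, -0.025, 0], [0, 0, 0, 0, 0, -0.025, 0]]}' > rows.txt && python3 steer.py rows.txt;echo '{"deltas": [[0, 0, 0, 0, 0, -0.025, 0], [0, 0, 0, 0, 0, -0.025, 0], [0, 0, 0, 0, 0, -0.02, 0], [0, 0, 0, 0, 0, -0.0125, 0], [0, 0, 0, 0, 0, -0.0075, 0]]}' > rows.txt && python3 steer.py rows.txt;echo '{"deltas": [[0, 0, 0, 0, 0, 0, 0], [0, 0, 0, 0, 0, 0, 0], [0, 0, 0, 0.0021, -0.0045, 0, 0], [0, 0, 0, 0.0043, -0.009, 0, 0], [0, 0, 0, 0.0064, -0.0135, 0, 0]]}' > rows.txt && python3 steer.py rows.txt
echo '{"deltas": [[0, 0, 0, 0.0085, -0.018, 0, 0], [0, 0, 0, 0.0106, -0.0225, 0, 0], [0, 0, 0, 0.0128, -0.027, 0, 0], [0, 0, 0, 0.0128, -0.027, 0, 0], [0, 0, 0, 0.0128, -0.027, 0, 0]]}' > rows.txt && python3 steer.py rows.txt
echo '{"deltas": [[0, 0, 0, 0.0128, -0.027, 0, 0], [0, 0, 0, 0.0128, -0.027, 0, 0], [0, 0, 0, 0.0128, -0.027, 0, 0], [0, 0, 0, 0.0128, -0.027, 0, 0], [0, 0, 0, 0.0128, -0.027, 0, 0]]}' > rows.txt && python3 steer.py rows.txt
```

```text
clock: 5.65
eef_pos: [413.4, 226.5, 98.9]
tcp_rot: [-3.142, -0.001, -2.747]
contact_force: [0.6, 0.5, -1.9]
opening: 0.209
grasp_force: 107.6
clock: 6.07
eef_pos: [413.6, 226.6, 149.5]
tcp_rot: [3.142, 0.0, -2.747]
contact_force: [-0.6, 0.3, -2.2]
opening: 0.21
grasp_force: 107.7
clock: 6.48
eef_pos: [413.8, 226.7, 185.1]
tcp_rot: [3.142, 0.001, -2.747]
contact_force: [0.4, 0.3, -2.4]
opening: 0.215
grasp_force: 107.7
clock: 6.9
eef_pos: [412.8, 214.4, 183.9]
tcp_rot: [-3.142, -0.001, -2.747]
contact_force: [-0.4, -0.1, -0.7]
opening: 0.213
grasp_force: 107.7
clock: 7.32
eef_pos: [410.3, 159.4, 184.3]
tcp_rot: [-3.141, -0.0, -2.748]
contact_force: [0.8, -0.3, -2.2]
opening: 0.216
grasp_force: 107.7
clock: 7.73
eef_pos: [407.4, 99.8, 184.4]
tcp_rot: [-3.141, 0.0, -2.748]
contact_force: [0.4, 0.4, -2.3]
opening: 0.215
grasp_force: 107.7
```

Scaled: -10.8 mm is -0.027, 5.1 mm is 0.0128.

```bash
echo '{"deltas": [[0, 0, 0, 0.0128, -0.027, 0, 0], [0, 0, 0, 0.0128, -0.027, 0, 0], [0, 0, 0, 0.0128, -0.027, 0, 0], [0, 0, 0, 0.0128, -0.027, 0, 0], [0, 0, 0, 0.0128, -0.027, 0, 0]]}' > rows.txt && python3 steer.py rows.txt
echo '{"deltas": [[0, 0, 0, 0.0128, -0.027, 0, 0], [0, 0, 0, 0.0128, -0.027, 0, 0], [0, 0, 0, 0.0128, -0.027, 0, 0], [0, 0, 0, 0.0128, -0.027, 0, 0], [0, 0, 0, 0.0128, -0.027, 0, 0]]}' > rows.txt && python3 steer.py rows.txt
echo '{"deltas": [[0, 0, 0, 0.0128, -0.027, 0, 0], [0, 0, 0, 0.0128, -0.027, 0, 0], [0, 0, 0, 0.0128, -0.027, 0, 0], [0, 0, 0, 0.0128, -0.027, 0, 0], [0, 0, 0, 0.0128, -0.027, 0, 0]]}' > rows.txt && python3 steer.py rows.txt
echo '{"deltas": [[0, 0, 0, 0.0128, -0.027, 0, 0], [0, 0, 0, 0.0128, -0.027, 0, 0], [0, 0, 0, 0.0128, -0.027, 0, 0], [0, 0, 0, 0.0128, -0.027, 0, 0], [0, 0, 0, 0.0128, -0.027, 0, 0]]}' > rows.txt && python3 steer.py rows.txt
echo '{"deltas": [[0, 0, 0, 0.0128, -0.027, 0, 0], [0, 0, 0, 0.0128, -0.027, 0, 0], [0, 0, 0, 0.0128, -0.027, 0, 0], [0, 0, 0, 0.0128, -0.027, 0, 0], [0, 0, 0, 0.0128, -0.027, 0, 0]]}' > rows.txt && python3 steer.py rows.txt
echo '{"deltas": [[0, 0, 0, 0.0128, -0.027, 0, 0], [0, 0, 0, 0.0128, -0.027, 0, 0], [0, 0, 0, 0.0128, -0.027, 0, 0], [0, 0, 0, 0.0128, -0.027, 0, 0], [0, 0, 0, 0.0106, -0.0225, 0, 0]]}' > rows.txt && python3 steer.py rows.txt
echo '{"deltas": [[0, 0, 0, 0.0085, -0.018, 0, 0], [0, 0, 0, 0.0064, -0.0135, 0, 0], [0, 0, 0, 0.0043, -0.009, 0, 0], [0, 0, 0, 0.0021, -0.0045, 0, 0], [0, 0, 0, 0, 0, 0, 0]]}' > rows.txt && python3 steer.py rows.txt
python3 -c "
from h import *
print(r.sense()['qpos'])
t=vision.grab_frame('top')[:,:,::-1];s=vision.grab_frame('scene')[:,:,::-1]
cv2.imwrite('pics/ft.png',t);cv2.imwrite('pics/fs.png',s)
cv2.imwrite('pics/f.png',np.hstack([cv2.resize(t[150:300,330:480],None,fx=2.6,fy=2.6),cv2.resize(s[100:250,220:370],None,fx=2.6,fy=2.6)]))"
```

```text
clock: 8.15
eef_pos: [404.5, 40.2, 184.4]
tcp_rot: [-3.141, 0.0, -2.748]
contact_force: [0.6, 0.4, -1.2]
opening: 0.216
grasp_force: 107.7
clock: 8.57
eef_pos: [401.6, -19.4, 184.4]
tcp_rot: [-3.141, 0.0, -2.748]
contact_force: [0.6, -0.1, -1.8]
opening: 0.215
grasp_force: 107.7
clock: 8.98
eef_pos: [398.7, -79.0, 184.4]
tcp_rot: [-3.141, 0.0, -2.748]
contact_force: [-0.1, 0.8, -2.1]
opening: 0.207
grasp_force: 107.7
clock: 9.4
eef_pos: [395.8, -138.6, 184.4]
tcp_rot: [-3.141, 0.0, -2.748]
contact_force: [0.8, 0.1, -2.0]
opening: 0.214
grasp_force: 107.7
clock: 9.82
eef_pos: [392.9, -198.3, 184.4]
tcp_rot: [-3.141, -0.0, -2.748]
contact_force: [0.4, -0.1, -1.4]
opening: 0.212
grasp_force: 107.7
clock: 10.23
eef_pos: [390.8, -256.0, 184.3]
tcp_rot: [-3.141, 0.0, -2.748]
contact_force: [0.9, 0.3, -1.9]
opening: 0.215
grasp_force: 107.7
clock: 10.65
eef_pos: [390.0, -274.7, 184.2]
tcp_rot: [3.141, -0.0, -2.748]
contact_force: [-1.2, -0.2, -1.7]
opening: 0.213
grasp_force: 107.7
[-6.16737853e-01  2.09320845e-01  2.00883898e+00  3.35922818e-05
  9.23534725e-01 -2.58158205e+00]
```

View pics/f.png

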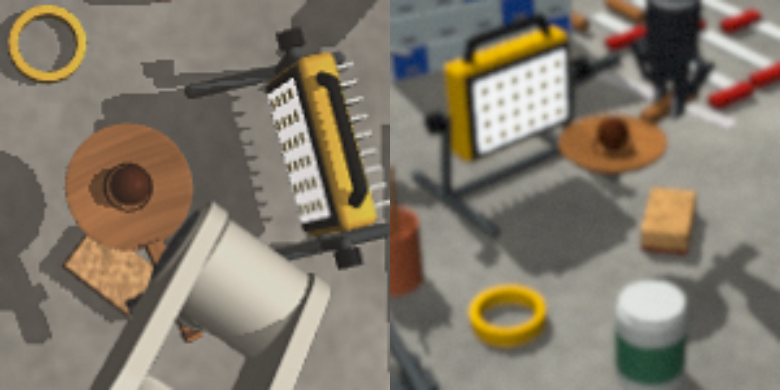

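Dish is in front of the lamp, ball in the middle (top crop (130,185), scene crop (614,134)). Check position, lower, and square the handle by turning about the ball.

Scaled: 8 mm is 0.02, 6 mm is 0.015.

```bash
python3 -c "
from h import *
print(tri((379.8,221),(306,151.4)))
G=np.array([549.3,-428.2,152.2]);b=np.array([-.222,.975,0]);s=r.sense();y=s['tcp_rot'][2]
c=s['eef_pos']-125*np.array([np.cos(y),np.sin(y),0]);c[2]+=6
d=c-G;print(c,'front',d@b,'side',d@[.975,.222,0],'z',d[2])"
echo '{"deltas": [[0, 0, 0, 0, 0, 0.005, 0], [0, 0, 0, 0, 0, 0.01, 0], [0, 0, 0, 0, 0, 0.015, 0], [0, 0, 0, 0, 0, 0.02, 0], [0, 0, 0, 0, 0, 0.02, 0]]}' > rows.txt && python3 steer.py rows.txt;echo '{"deltas": [[0, 0, 0, 0, 0, 0.015, 0], [0, 0, 0, 0, 0, 0.01, 0], [0, 0, 0, 0, 0, 0.005, 0], [0, 0, 0, 0, 0, 0, 0], [0, 0, 0, 0, 0, 0, 0]]}' > rows.txt && python3 steer.py rows.txt
echo '{"deltas": [[0, 0, 0.0032, 0, 0.0031, 0, 0], [0, 0, 0.0064, 0, 0.0063, 0, 0], [0, 0, 0.0095, -0.0001, 0.0094, 0, 0], [0, 0, 0.0095, -0.0001, 0.0094, 0, 0], [0, 0, 0.0095, -0.0001, 0.0094, 0, 0]]}' > rows.txt && python3 steer.py rows.txt;echo '{"deltas": [[0, 0, 0.0095, -0.0001, 0.0094, 0, 0], [0, 0, 0.0048, 0, 0.0048, 0, 0], [0, 0, 0.0019, 0, 0.002, 0, 0], [0, 0, 0, 0, 0, 0, 0], [0, 0, 0, 0, 0, 0, 0]]}' > rows.txt && python3 steer.py rows.txt
python3 -c "
from h import *
G=np.array([549.3,-428.2,152.2]);b=np.array([-.222,.975,0]);s=r.sense();y=s['tcp_rot'][2]
c=s['eef_pos']-125*np.array([np.cos(y),np.sin(y),0]);c[2]+=6
d=c-G;print(c,'front',d@b,'side',d@[.975,.222,0],'z',d[2],'ang',np.degrees(y),s['qpos'])
t=vision.grab_frame('top')[:,:,::-1];s=vision.grab_frame('scene')[:,:,::-1]
cv2.imwrite('pics/g.png',np.hstack([cv2.resize(t[150:300,330:480],None,fx=2.6,fy=2.6),cv2.resize(s[100:220,220:340],None,fx=3.25,fy=3.25)]))"
```

```text
(array([ 506.26386107, -226.01381598,  189.74197445]), np.float64(0.8922894150968678))
[ 505.34011186 -226.16666024  190.21572526] front 206.74160143084418 side 1.9905104915349627 z 38.01572525638497
clock: 11.17
eef_pos: [389.9, -274.3, 155.4]
tcp_rot: [3.142, -0.0, -2.747]
contact_force: [-0.9, 1.2, -2.6]
opening: 0.215
grasp_force: 107.7
clock: 11.58
eef_pos: [390.1, -274.6, 144.3]
tcp_rot: [3.142, -0.0, -2.747]
contact_force: [0.5, -1.0, -1.1]
opening: 0.217
grasp_force: 107.7
clock: 12.0
eef_pos: [385.0, -260.1, 144.6]
tcp_rot: [-3.141, 0.0, -2.87]
contact_force: [-0.4, -0.0, -1.8]
opening: 0.216
grasp_force: 107.7
clock: 12.42
eef_pos: [383.6, -254.2, 144.4]
tcp_rot: [-3.141, 0.0, -2.918]
contact_force: [-0.6, 0.2, -1.9]
opening: 0.216
grasp_force: 107.7
[ 505.47394487 -226.48223618  150.42065944] front 206.40420396641363 side 2.0509398192028776 z -1.779340559636296 ang -167.18434690837825 [-5.88492305e-01  2.46105221e-01  2.07507624e+00 -5.60958516e-05
  8.20047656e-01 -2.38292568e+00]
```

View pics/g.png

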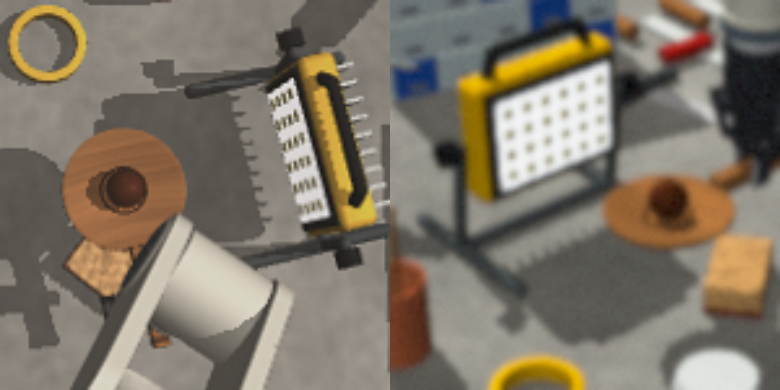

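The ball sits inside the ring (top crop (125,187), scene (667,198)), handle square. Hold still for over a second, then quarter turn about the ball.

Scaled: 5 mm is 0.0125, 2.5 mm is 0.0063, 0.04 rad is 0.0127.

```bash
for i in 1; do :; done; echo '{"deltas": [[0, 0, 0, 0, 0, 0, 0], [0, 0, 0, 0, 0, 0, 0], [0, 0, 0, 0, 0, 0, 0], [0, 0, 0, 0, 0, 0, 0], [0, 0, 0, 0, 0, 0, 0]]}' > rows.txt && python3 steer.py rows.txt>/dev/null; echo '{"deltas": [[0, 0, 0, 0, 0, 0, 0], [0, 0, 0, 0, 0, 0, 0], [0, 0, 0, 0, 0, 0, 0], [0, 0, 0, 0, 0, 0, 0], [0, 0, 0, 0, 0, 0, 0]]}' > rows.txt && python3 steer.py rows.txt>/dev/null; echo '{"deltas": [[0, 0, 0, 0, 0, 0, 0], [0, 0, 0, 0, 0, 0, 0], [0, 0, 0, 0, 0, 0, 0], [0, 0, 0, 0, 0, 0, 0], [0, 0, 0, 0, 0, 0, 0]]}' > rows.txt && python3 steer.py rows.txt
echo '{"deltas": [[0, 0, 0.0032, 0, 0.0031, 0, 0], [0, 0, 0.0064, 0, 0.0063, 0, 0], [0, 0, 0.0095, -0.0002, 0.0094, 0, 0], [0, 0, 0.0127, -0.0003, 0.0125, 0, 0], [0, 0, 0.0127, -0.0003, 0.0125, 0, 0]]}' > rows.txt && python3 steer.py rows.txt
echo '{"deltas": [[0, 0, 0.0127, -0.0003, 0.0125, 0, 0], [0, 0, 0.0127, -0.0003, 0.0125, 0, 0], [0, 0, 0.0127, -0.0003, 0.0125, 0, 0], [0, 0, 0.0127, -0.0003, 0.0125, 0, 0], [0, 0, 0.0127, -0.0003, 0.0125, 0, 0]]}' > rows.txt && python3 steer.py rows.txt
echo '{"deltas": [[0, 0, 0.0127, -0.0003, 0.0125, 0, 0], [0, 0, 0.0127, -0.0003, 0.0125, 0, 0], [0, 0, 0.0127, -0.0003, 0.0125, 0, 0], [0, 0, 0.0127, -0.0003, 0.0125, 0, 0], [0, 0, 0.0127, -0.0003, 0.0125, 0, 0]]}' > rows.txt && python3 steer.py rows.txt
echo '{"deltas": [[0, 0, 0.0127, -0.0003, 0.0125, 0, 0], [0, 0, 0.0127, -0.0003, 0.0125, 0, 0], [0, 0, 0.0127, -0.0003, 0.0125, 0, 0], [0, 0, 0.0127, -0.0003, 0.0125, 0, 0], [0, 0, 0.0127, -0.0003, 0.0125, 0, 0]]}' > rows.txt && python3 steer.py rows.txt
python3 -c "
from h import *
s=r.sense();y=s['tcp_rot'][2]
print(s['eef_pos']-125*np.array([np.cos(y),np.sin(y),0]),np.degrees(y))"
```

```text
clock: 13.77
eef_pos: [383.5, -254.1, 144.3]
tcp_rot: [3.142, 0.0, -2.918]
contact_force: [0.1, 0.4, -2.2]
opening: 0.215
grasp_force: 107.7
clock: 14.18
eef_pos: [380.6, -236.5, 144.2]
tcp_rot: [3.141, -0.0, -3.062]
contact_force: [0.7, 0.2, -1.4]
opening: 0.208
grasp_force: 107.7
clock: 14.6
eef_pos: [381.0, -211.4, 144.3]
tcp_rot: [3.141, -0.0, 3.022]
contact_force: [0.4, 0.2, -2.4]
opening: 0.213
grasp_force: 107.7
clock: 15.02
eef_pos: [386.4, -187.0, 144.3]
tcp_rot: [3.141, -0.0, 2.822]
contact_force: [0.1, 0.4, -1.6]
opening: 0.212
grasp_force: 107.7
clock: 15.43
eef_pos: [396.6, -164.2, 144.3]
tcp_rot: [3.141, -0.0, 2.622]
contact_force: [-0.3, 0.2, -1.7]
opening: 0.212
grasp_force: 107.7
[ 505.02701625 -226.29660453  144.27596056] 150.20156266069012
```

Scaled: 5 mm is 0.0125, -0.1 mm is -0.0003, 0.04 rad is 0.0127.

```bash
echo '{"deltas": [[0, 0, 0.0127, -0.0003, 0.0125, 0, 0], [0, 0, 0.0127, -0.0003, 0.0125, 0, 0], [0, 0, 0.0127, -0.0003, 0.0125, 0, 0], [0, 0, 0.0127, -0.0003, 0.0125, 0, 0], [0, 0, 0.0127, -0.0003, 0.0125, 0, 0]]}' > rows.txt && python3 steer.py rows.txt
echo '{"deltas": [[0, 0, 0.0127, -0.0003, 0.0125, 0, 0], [0, 0, 0.0127, -0.0003, 0.0125, 0, 0], [0, 0, 0.0127, -0.0003, 0.0125, 0, 0], [0, 0, 0.0127, -0.0003, 0.0125, 0, 0], [0, 0, 0.0127, -0.0003, 0.0125, 0, 0]]}' > rows.txt && python3 steer.py rows.txt
echo '{"deltas": [[0, 0, 0.0127, -0.0003, 0.0125, 0, 0], [0, 0, 0.0127, -0.0003, 0.0125, 0, 0], [0, 0, 0.0127, -0.0003, 0.0125, 0, 0], [0, 0, 0.0127, -0.0003, 0.0125, 0, 0], [0, 0, 0.0127, -0.0003, 0.0125, 0, 0]]}' > rows.txt && python3 steer.py rows.txt
echo '{"deltas": [[0, 0, 0.0127, -0.0003, 0.0125, 0, 0], [0, 0, 0.0127, -0.0003, 0.0125, 0, 0], [0, 0, 0.0127, -0.0003, 0.0125, 0, 0], [0, 0, 0.0127, -0.0003, 0.0125, 0, 0], [0, 0, 0.0095, -0.0002, 0.0094, 0, 0]]}' > rows.txt && python3 steer.py rows.txt
echo '{"deltas": [[0, 0, 0.0064, 0, 0.0063, 0, 0], [0, 0, 0.0064, 0, 0.0063, 0, 0], [0, 0, 0, 0, 0, 0, 0], [0, 0, 0, 0, 0, 0, 0], [0, 0, 0, 0, 0, 0, 0]]}' > rows.txt && python3 steer.py rows.txt
echo '{"deltas": [[0, 0, 0, 0, 0, 0, 0], [0, 0, 0, 0, 0, 0, 0], [0, 0, 0, 0, 0, 0, 0], [0, 0, 0, 0, 0, 0, 0], [0, 0, 0, 0, 0, 0, 0]]}' > rows.txt && python3 steer.py rows.txt
python3 -c "
from h import *
G=np.array([549.3,-428.2,152.2]);b=np.array([-.222,.975,0]);s=r.sense();y=s['tcp_rot'][2]
c=s['eef_pos']-125*np.array([np.cos(y),np.sin(y),0]);c[2]+=6
d=c-G;print(c,'front',d@b,'side',d@[.975,.222,0],'z',d[2],'ang',np.degrees(y))
t=vision.grab_frame('top')[:,:,::-1];s=vision.grab_frame('scene')[:,:,::-1]
cv2.imwrite('pics/i.png',np.hstack([cv2.resize(t[150:300,330:480],None,fx=2.6,fy=2.6),cv2.resize(s[100:220,220:340],None,fx=3.25,fy=3.25)]))"
```

```text
clock: 15.85
eef_pos: [411.1, -143.8, 144.3]
tcp_rot: [3.141, -0.0, 2.422]
contact_force: [-0.8, -0.3, -0.9]
opening: 0.214
grasp_force: 107.7
clock: 16.27
eef_pos: [429.3, -126.8, 144.3]
tcp_rot: [3.142, -0.0, 2.222]
contact_force: [-1.1, 0.3, -1.8]
opening: 0.216
grasp_force: 107.7
clock: 16.68
eef_pos: [450.6, -113.7, 144.3]
tcp_rot: [3.142, -0.0, 2.021]
contact_force: [-0.9, 0.1, -2.2]
opening: 0.21
grasp_force: 107.7
clock: 17.1
eef_pos: [473.0, -105.4, 144.3]
tcp_rot: [3.141, -0.0, 1.831]
contact_force: [0.5, -0.8, -2.4]
opening: 0.213
grasp_force: 107.7
clock: 17.52
eef_pos: [477.3, -104.5, 144.2]
tcp_rot: [-3.141, -0.0, 1.795]
contact_force: [-0.5, -1.1, -1.9]
opening: 0.213
grasp_force: 107.7
clock: 17.93
eef_pos: [477.5, -104.5, 144.3]
tcp_rot: [3.142, 0.0, 1.795]
contact_force: [-0.4, 1.1, -2.1]
opening: 0.218
grasp_force: 107.7
[ 505.29864695 -226.38300671  150.30282833] front 206.53986882979498 side 1.9020532896293403 z -1.8971716693485234 ang 102.83475900317934
```

View pics/i.png

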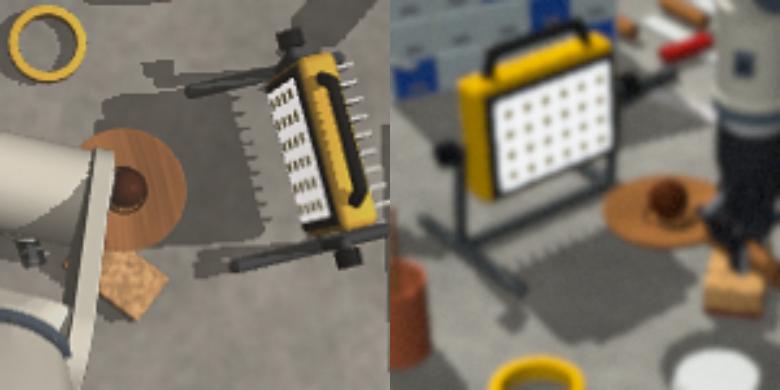

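The ball is still central (top crop (128,188), scene (668,198)), and the handle points away from the lamp. Everything else is where it was.

```bash
python3 -c "
from rig import r, vision
print(r.sign_off())"
```

```text
the job is handed in; nothing more can be done
None
```

The job is handed in at about 18 s of the 72 s allowed (no verdict was returned): the dish was held crosswise for over a second, then turned, and is still held level and still, with the ball central about 207 mm from the glass and the handle pointing away from the lamp, by my measurements.

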